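# Reference check of the roast colour meter

### The job

Check the roast colour meter with its reference disc: lay the small brown disc (do not drop it) flat in the round seat of the open sample drawer, push the drawer in until it meets its rubber gasket, then turn the cam lock on top clockwise half a turn to its stop so that the hook draws the drawer's bolt in tight. Then start the reading: twist the spring-return knob on the sloping panel clockwise to its stop, hold it there for about one second and let it spring back, leaving the lock tight. Leave the two cupping bowls and the glass jar where they stand.

Things in the scene. Friction and masses are not known exactly. Their poses are not given: they have to be found in the camera images.
- meter: White bench colour meter, fixed, 130 deep (its x) x 200 wide (its y) x 66 mm high. Origin: centre of its underside; x to its back, z up. Left half (+y): console; the front 60 mm of its top is a panel sloping 40 degrees from level, rising to the back from 16 mm at the front edge. Right half (-y): bay of the sample drawer, flat top with the cam lock on it.
- drawer (a joint): Sample drawer, slides out along the meter's -x, in m: 0 = drawn tight; about 0.004 = resting against its springy rubber gasket (9 N more presses that flat); starts open, 0.082 to 0.093. Friction 1 to 2 N. A level sled 76 mm wide without side walls, behind a white front plate.
- drawer_face (a point): Middle of the drawer front plate's outer face, 40 mm above the counter, moves with the drawer; axes as the meter's. Plate 8 mm thick, 94 mm wide, 4 to 71 mm above the counter. A steel bolt (flat bar 12 mm wide with an upright 8 mm round head, up to 79 mm above the counter) runs back from its top edge over the meter. Push here toward the meter's +x.
- seat (a point): Centre of the drawer's round seat, on its surface, 35 mm above the counter, 58 mm behind the front plate's outer face; moves with the drawer; axes as the meter's. The disc lies between two raised arcs (front and back, 45 mm apart inside, 4 mm high); the sides (meter's +y and -y) are open for fingers down to seat level. The bolt's head stands 21 mm in front of the seat's centre, up to 79 mm above the counter; nothing is above.
- disc_mid (a point): Centre of the loose reference disc: plain brown, 39 mm across, 10 mm thick, about 18 g, flat on the counter (centre 5 mm up). It lies between the two cupping bowls, only 8 to 25 mm from each; its other two sides are free. Either face may be up.
- cam (a joint): Cam lock on top of the drawer bay, upright axis, in rad, grows clockwise seen from above: 0 = open (hook's mouth faces the drawer's bolt), 3.14 = end stop, bolt drawn tight. Starts at 0 to 0.2. If turned before the bolt's head is inside, the hook shuts it out. Stays where it is left; needs up to 0.12 N m.
- cam_grip (a point): Middle of the cam lock's black bar grip, on the axis, 94 mm above the counter; z up; turns with the lock. Bar 46 mm long (its x), 10 mm thick (its y), 83 to 105 mm above the counter; under it a steel plate reaching 33 mm from the axis, top at 83 mm. At joint value 0 its x is the meter's x.
- knob (a joint): Spring-return start knob on the sloping panel, in rad: 0 = rest; grows clockwise as you look at the panel; stop at 1.20. The spring turns it back to 0 when it is let go. Needs about 0.10 N m at the stop.
- knob_grip (a point): Middle of the start knob's bar grip, on its axis, 17 mm above the panel. z: the knob's axis, out of the panel (40 degrees from vertical, leaning to the meter's front); x: along the bar, turns with the knob (at rest 0.6 rad left of straight up the slope). Bar 36 mm long (x), 10 mm thick (y), 5 to 26 mm above the panel; below it a round skirt 42 mm across.
- bowl_a: White cupping bowl, 92 mm across, 62 mm high, empty, loose; origin at the centre of its underside. To be left alone.
- bowl_b: The other such bowl, on the opposite side of the disc. To be left alone.
- jar: Loose glass jar with a screw lid, 89 mm across, 142 mm high, beside the meter's left side; origin at the centre of its underside. To be left alone.
Not all that is in view belongs to the job. Of the things that look like the part that bears disc_mid, take the one that is farthest from the robot's base at the start.

How it is judged (in metres and radians):
On the way, in this order (a step that is already met when the one before it is completed fails the run):
1. the disc lies flat in the drawer's seat, let go (horizontal distance between disc_mid and seat below 0.007 m and z of disc_mid in the frame of seat between 0.002 and 0.0075 m and contact force between the fingers and ref_disc below 0.1 N), for 0.2 s.
2. the drawer is pushed in to its gasket with the disc in its seat (horizontal distance between disc_mid and seat below 0.007 m and z of disc_mid in the frame of seat between 0.002 and 0.0075 m and value of joint drawer below 0.006 m), for 0.1 s.
3. the cam lock is turned half a turn and has drawn the drawer tight (value of joint cam above 2.95 rad and value of joint drawer below 0.002 m), for 0.2 s.
4. the start knob is held at its stop while the drawer is tight (all of step 3 and value of joint knob above 1.12 rad), for 0.5 s.
At the end, for the whole second after the job is handed in: The disc lies flat in the drawer's seat (within 7 mm of its centre), the drawer is drawn tight (within 2 mm of fully shut), the cam lock stands within 0.19 rad of its half-turn stop, and the start knob has sprung back to within 0.08 rad of rest (all of step 3 and horizontal distance between disc_mid and seat below 0.007 m and z of disc_mid in the frame of seat between 0.002 and 0.0075 m and value of joint knob below 0.08 rad); the robot touches nothing.
It fails at once if a bowl or the jar is moved by more than 20 mm (distance of any of bowl_a, bowl_b, jar from where it was at the start of the episode above 0.02 m).
It fails at once if the disc is dropped (falls freely from more than about 3 cm) (linear speed of ref_disc above 0.75 m/s and contact force between the fingers and ref_disc below 0.05 N).
It also fails if it takes over 72 s, if anything falls off the work surface, if the arm or the gripper's body presses on something with over 40 N, if the wrist force passes 120 N, or if a joint passes its speed limit or range.

### The arm

A 6-joint arm with a two-finger parallel gripper is mounted at the origin on a cart in front of the work surface, level with it; the furniture and walls round the work are solid. World frame = base frame: x ahead of the robot, y to its left, z up, the work surface at z = 0. Lengths are in m, angles in degrees, forces in N, time in s.
With the tool pointing down it reaches from about 0.3 to 1 m from the base axis. Payload 5.1 kg.
Tool frame: the origin (TCP) lies midway between the tips of the shut fingers; the grasp point (between the pads) lies robot.hold_point_z behind it (robot.hold_point_z is the distance from the TCP to the grasp point, in m); x points along the fingers, y is the direction in which the jaws open and shut, and the axes are right-handed (so a half turn about x gives the same grasp; the last joint's range is limited). The gripper opens to 95 mm and grips with 3 to 60 N. Pads are 20 mm wide; open, the fingers measure 119 mm over their backs; the gripper's body (75 mm by 180 mm) begins 59 mm behind the grasp point.
Start: joints at [-67.93, 7.093, 94.555, -0, 78.352, -4.733], TCP at [0.293, -0.58, 0.189] pointing down, gripper open.
Joint ranges: [-149.61, 149.61], [-58.7, 133.49], [1.44, 155.28], [-77.14, 257.14], [18.33, 153.61], [-166.67, 166.67]. Speed limits (degrees/s): [147.25, 147.25, 180, 180, 180, 180].

### API

Orientations are given as [roll, pitch, yaw] about the fixed x, y, z axes, in that order (R = Rz(yaw) Ry(pitch) Rx(roll)).
In Python, from bench import robot, move_gripper, kinematics, snapshot, ticket gives the robot as it stands. Calls block until the motion is done:
- robot.movep(position, orientation): joint-space move of the TCP to a pose.
- robot.move_l(position, feed=0.15, ori=None): straight line of the TCP; ori=None keeps the orientation; feed is the mean speed in m/s.
- robot.move_j(angles): joint-space move.
- move_gripper(opening): finger opening in m; the grip force is fixed at half the most; returns when the fingers have stopped.
- robot.sleep(seconds).
- kinematics.inverse_kinematics(position, orientation): joint angles nearest the present ones, or None.
- snapshot(name): name is "scene" or "side" or "wrist"; returns a dict with "frame" (420x560x3 uint8, red, green, blue), "K" (3x3 intrinsics, pixels), "pose" (4x4, takes a point from camera to world coordinates); the wrist camera has in their place "T_tool_cam" (4x4, takes a point from camera to tool coordinates, whose origin is the TCP and whose axes are the tool frame's). Camera axes: x right, y up, looking along -z (the intrinsics and any distortion apply to the point x, -y, -z); pixel columns grow to the right and rows downward; lengths in m; the calibration is good to about 2 mm. A picture is of the moment at which its call begins: read the wrist's pose just before it. There is no depth.
A pose or a line that the arm cannot do raises robot.IKError and nothing moves.
- ticket.close_job(): hands the job in, once; it reports no verdict.
Readings, each from a call of its own:
- robot.read_clock(): time.
- robot.read_joints(): joint angles.
- robot.read_qvel(): joint speeds.
- robot.read_effort(): joint torques, N m.
- robot.read_eef_pos(): TCP position.
- robot.read_tcp_rot(): TCP orientation.
- robot.read_force(): force on the tool from outside, world axes, zero at the start.
- robot.read_torque(): the same for the moment, N m.
- robot.read_opening(): finger opening in m.
Only numpy, scipy, OpenCV 4.12 (cv2) and the standard library are available. Lean on these libraries where they do the work, as an engineer would, in place of code of your own. Each camera call takes 0.05 s, during which the arm holds its last target. There are 200 camera calls.

## Working session

There is one attempt and no reset: what is moved stays moved. The work goes in short steps, each a Python script; the robot and the scene stay as the last script left them, time stands still between calls to the robot, and variables do not carry over. Pictures are saved under pics/ and viewed, about 8 in all and at most 12, crops included, and the job is handed in when it is done.

```bash
ls; mkdir -p pics
python3 - <<'E'
from bench import robot, snapshot
import cv2,numpy as np
print(robot.hold_point_z, robot.read_eef_pos(), robot.read_tcp_rot(), robot.read_opening(), robot.read_clock())
for n in("scene","side"):
    s=snapshot(n); print(n,s.keys(),s["K"],s["pose"])
    np.savez(f"pics/{n}.npz",**{k:s[k] for k in("frame","K","pose")})
    cv2.imwrite(f"pics/{n}.png",s["frame"][:,:,::-1])
s=snapshot("wrist"); print(s.keys(),s["T_tool_cam"],s["K"])
E
```

```text
pics
0.0188 [ 0.29280961 -0.57953711  0.1873186 ] [-94.80374188  89.88347363 111.99908598] 0.09514660887625041 0.0
scene dict_keys(['frame', 'K', 'pose']) [[425.27981678   0.         284.24719932]
 [  0.         425.27981678 210.46128518]
 [  0.           0.           1.        ]] [[ 0.45714255  0.38449494 -0.80198774 -0.28529178]
 [-0.88910409  0.17456409 -0.42310908 -0.61366349]
 [-0.02268504  0.90647174  0.4216567   0.49641393]
 [ 0.          0.          0.          1.        ]]
side dict_keys(['frame', 'K', 'pose']) [[514.33603792   0.         278.11930074]
 [  0.         514.33603792 214.84962581]
 [  0.           0.           1.        ]] [[ 0.31895435  0.53986647 -0.77898159 -0.35109286]
 [-0.94762433  0.16724055 -0.27210057 -0.49535168]
 [-0.01662067  0.82496957  0.56493271  0.7415332 ]
 [ 0.          0.          0.          1.        ]]
dict_keys(['frame', 'K', 'T_tool_cam']) [[ 2.10147166e-05  2.50182278e-01 -9.68198754e-01 -1.96716747e-01]
 [ 9.99999990e-01 -1.38343584e-04 -1.40429810e-05 -1.97466386e-04]
 [-1.37457391e-04 -9.68198744e-01 -2.50182279e-01 -7.06681446e-02]
 [ 0.00000000e+00  0.00000000e+00  0.00000000e+00  1.00000000e+00]] [[350.38301085   0.         280.61491451]
 [  0.         350.38301085 214.87066245]
 [  0.           0.           1.        ]]
```

View pics/scene.png

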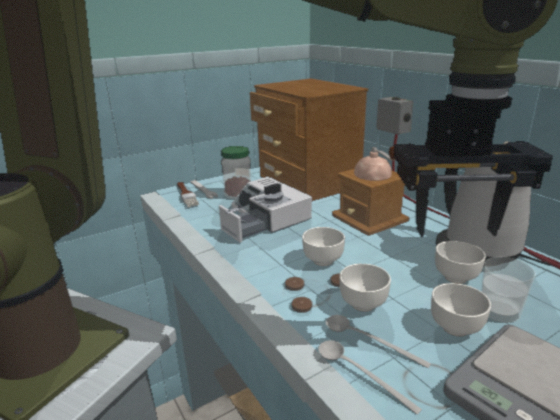

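View pics/side.png

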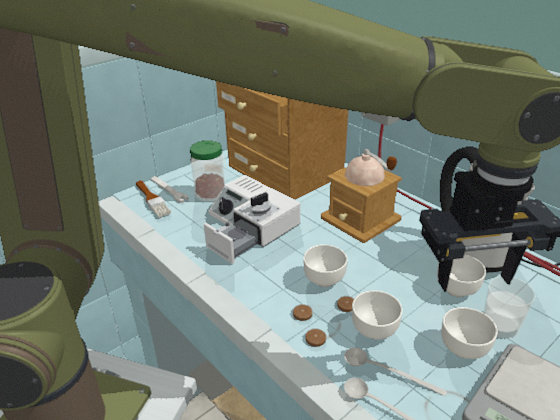

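```bash
cat > h.py <<'E'
import numpy as np, cv2
from scipy.spatial.transform import Rotation as R
from bench import robot, move_gripper, kinematics, snapshot, ticket
def ray(K,T,uv,z):
    uv=np.atleast_2d(uv).astype(float)
    d=np.c_[(uv[:,0]-K[0,2])/K[0,0],-(uv[:,1]-K[1,2])/K[1,1],-np.ones(len(uv))]@T[:3,:3].T
    return T[:3,3]+d*((z-T[2,3])/d[:,2])[:,None]
def tool():
    T=np.eye(4); T[:3,:3]=R.from_euler('xyz',robot.read_tcp_rot(),degrees=True).as_matrix(); T[:3,3]=robot.read_eef_pos(); return T
def wrist(name):
    T=tool(); s=snapshot("wrist"); T=T@s["T_tool_cam"]
    cv2.imwrite(f"pics/{name}.png",s["frame"][:,:,::-1]); np.savez(f"pics/{name}.npz",frame=s["frame"],K=s["K"],pose=T)
    return s["frame"],s["K"],T
def down(yaw):
    """tool pointing down, jaw axis (tool y) at yaw deg in the world"""
    a=np.radians(yaw); x=np.array([0,0,-1.]); y=np.array([np.cos(a),np.sin(a),0]); return np.c_[x,y,np.cross(x,y)]
def eul(M): return list(R.from_matrix(M).as_euler('xyz',degrees=True))
def load(n):
    d=np.load(f"pics/{n}.npz"); return d["frame"],d["K"],d["pose"]
E
python3 - <<'E'
from h import *
for n in("scene","side"):
    f,K,T=load(n); hsv=cv2.cvtColor(f,cv2.COLOR_RGB2HSV)
    m=((hsv[...,0]<15)&(hsv[...,1]>110)&(hsv[...,2]>30)&(hsv[...,2]<150)).astype(np.uint8)
    k,l,st,c=cv2.connectedComponentsWithStats(m)
    for i in range(1,k):
        if 60<st[i,4]<600 and c[i][1]>250: print(n,c[i].round(1),st[i],ray(K,T,c[i],.005).round(4))
f,K,T=load("side")
for nm,p,z in [("plate top L",(206,225),.071),("plate top R",(232,240),.071),("plate bot L",(207,246),.004),("plate bot R",(232,258),.004),("cam",(262,202),.1),("knob",(226,206),.05),("jar",(206,150),.142),("bowlA",(325,262),.062),("bowlB",(377,310),.062)]: print(nm,ray(K,T,p,z).round(3))
E
```

```text
side [537.  260.3] [524 252  27  19 114] [[ 0.6655 -0.7456  0.005 ]]
side [345.1 303.8] [338 297  15  15 139] [[ 0.4035 -0.371   0.005 ]]
side [302. 312.] [294 305  17  15 142] [[ 0.3552 -0.2947  0.005 ]]
side [315.  337.6] [306 330  19  16 180] [[ 0.2986 -0.3369  0.005 ]]
plate top L [[ 0.487 -0.03   0.071]]
plate top R [[ 0.453 -0.108  0.071]]
plate bot L [[ 0.494 -0.022  0.004]]
plate bot R [[ 0.471 -0.095  0.004]]
cam [[ 0.572 -0.134  0.1  ]]
knob [[ 0.601 -0.028  0.05 ]]
jar [[0.698 0.062 0.142]]
bowlA [[ 0.452 -0.315  0.062]]
bowlB [[ 0.347 -0.44   0.062]]
```

Run:
```python
from h import *
M=down(-40)
# disc view: camera centred over disc (camera .07 behind, look tilt 14.5deg over .4 -> ~.03 ahead of tcp)
p=np.array([.4035,-.371,.25]); 
for yaw in(-40,140):
    j=kinematics.inverse_kinematics(list(p),eul(down(yaw))); print(yaw,j)
for yaw in(66,-114):
    M=down(yaw); q=np.array([.50,-.09,.28])
    print(yaw,M[:,2],kinematics.inverse_kinematics(list(q),eul(M)))
```

```text
-40 [-48.20882056  -7.66123734 103.38132556   0.          84.27991178
  -8.20882056]
140 None
66 [ 0.91354546 -0.40673664  0.        ] [-16.26020471 -13.5433412  105.63549933   0.          87.90784187
 -82.26020471]
-114 [-0.91354546  0.40673664  0.        ] [-16.26020471 -13.5433412  105.63549933   0.          87.90784187
  97.73979529]<sys>:0: UserWarning: Gimbal lock detected. Setting third angle to zero since it is not possible to uniquely determine all angles.
```

```bash
python3 - <<'E' 2>/dev/null
from h import *
robot.movep([.40,-.37,.22],eul(down(-40))); f,K,T=wrist("d1")
hsv=cv2.cvtColor(f,cv2.COLOR_RGB2HSV)
m=((hsv[...,0]<15)&(hsv[...,1]>100)&(hsv[...,2]>20)&(hsv[...,2]<160)).astype(np.uint8)
k,l,st,c=cv2.connectedComponentsWithStats(m)
for i in range(1,k):
    if st[i,4]>300: 
        P=ray(K,T,np.argwhere(l==i)[:,::-1],.010); print(st[i],c[i],ray(K,T,c[i],.010).round(4), np.ptp(P,0).round(4))
robot.movep([.53,-.10,.28],eul(down(66))); wrist("m1"); print(robot.read_clock())
a=cv2.imread("pics/d1.png");b=cv2.imread("pics/m1.png"); cv2.imwrite("pics/both.png",cv2.resize(np.hstack([a,b]),(800,300)))
E
```

```text
[192 144  34  33 818] [208.81418093 159.54889976] [[ 0.3566 -0.2936  0.01  ]] [0.0372 0.0366 0.    ]
[269 167  33  32 750] [285.176 183.136] [[ 0.4064 -0.3712  0.01  ]] [0.0373 0.0372 0.    ]
[184 201  32  31 745] [199.16241611 215.71275168] [[ 0.3021 -0.3351  0.01  ]] [0.0384 0.0368 0.    ]
2.3667
```

View pics/m1.png

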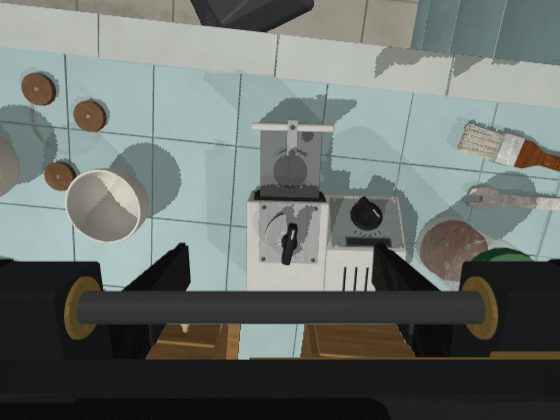

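View pics/d1.png

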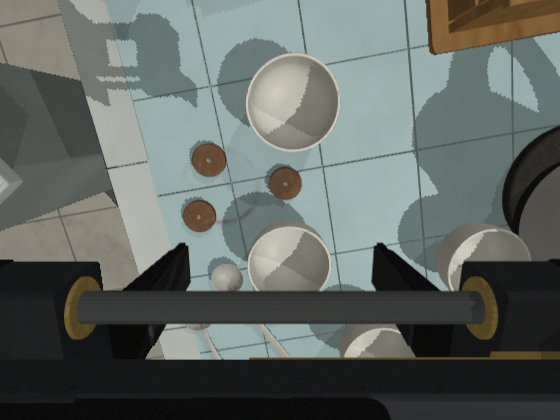

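```bash
python3 - <<'E' 2>/dev/null
from h import *
robot.movep([.53-.02,-.10+.025,.19],eul(down(66))); f,K,T=wrist("m2"); print(T[:3,3])
c=f[90:300,215:495,::-1]; cv2.imwrite("pics/m2c.png",cv2.resize(c,(800,600),interpolation=cv2.INTER_CUBIC))
E
```

```text
[ 0.44640118 -0.04668805  0.38683758]
```

View pics/m2c.png

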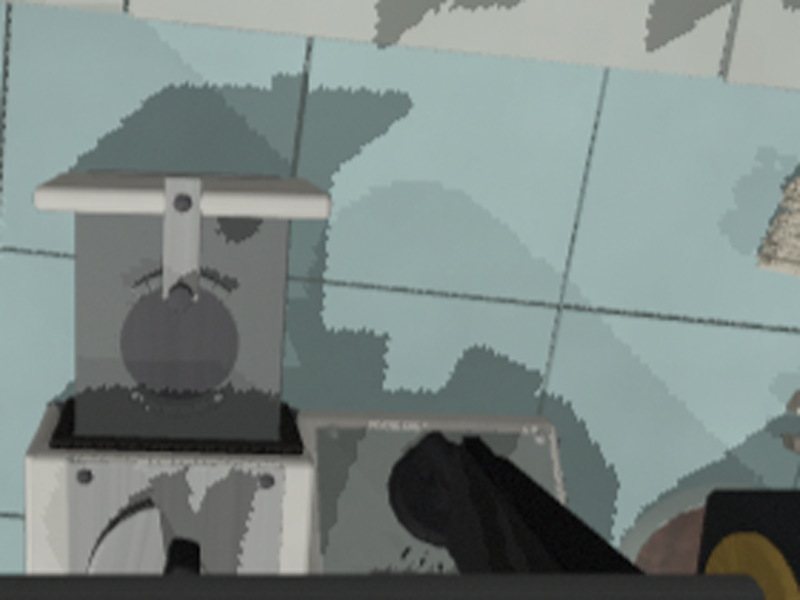

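```bash
python3 - <<'E' 2>/dev/null
from h import *
f,K,T=load("m2")
def p(X,Y,z): return ray(K,T,[(X+.5)/2.857+215-.5,(Y+.5)/2.857+90-.5],z)[0]
def yaw(a,b): d=b-a; return np.degrees(np.arctan2(d[1],d[0])).round(2), np.linalg.norm(d[:2]).round(4)
L,Rr=p(38,188,.071),p(328,194,.071); print("plate outer top",L,Rr,yaw(Rr,L))
L2,R2=p(36,211,.071),p(329,217,.071); print("plate inner",yaw(R2,L2))
s=p(179,343,.035); print("seat",s, "r", np.linalg.norm(p(179+59,343,.035)-s))
a,b=p(76,216,.035),p(76,438,.035); c,d=p(288,222,.035),p(281,438,.035); print("sled edges",yaw(a,b),yaw(c,d), np.linalg.norm(a-c))
head=p(183,202,.075); tip=p(181,296,.071); print("bolt",yaw(head,tip))
e,g=p(30,452,.066),p(312,456,.066); print("bay top front",e,g,yaw(g,e))
print("bolthead top",p(180,290,.079))
# cam & jar from m1
f,K,T=load("m1")
print("cam from grip top", ray(K,T,[289.5,243],.105)); print("lid centre guess", ray(K,T,[[505,265]],.142))
hsv=cv2.cvtColor(f,cv2.COLOR_RGB2HSV); m=((hsv[...,0]>40)&(hsv[...,0]<80)&(hsv[...,1]>110)).astype(np.uint8)
k,l,st,c=cv2.connectedComponentsWithStats(m); print(st[st[:,4]>200])
f,K,T=load("side"); hsv=cv2.cvtColor(f,cv2.COLOR_RGB2HSV); m=((hsv[...,0]>50)&(hsv[...,0]<80)&(hsv[...,1]>110)).astype(np.uint8)
k,l,st,c=cv2.connectedComponentsWithStats(m); print(st[st[:,4]>200],c[st[:,4]>200])
print("lid", ray(K,T,[206,149],.142))
f,K,T=load("m1"); c=f[180:290,225:425,::-1]; cv2.imwrite("pics/m1c.png",cv2.resize(c,(800,440),interpolation=cv2.INTER_CUBIC))
E
```

```text
plate outer top [ 0.45171887 -0.10059736  0.071     ] [ 0.49033764 -0.01861895  0.071     ] (np.float64(-115.22), np.float64(0.0906))
plate inner (np.float64(-115.22), np.float64(0.0921))
seat [ 0.52290462 -0.08468426  0.035     ] r 0.021335546883552044
sled edges (np.float64(-25.66), np.float64(0.082)) (np.float64(-24.49), np.float64(0.0799)) 0.07432395242738483
bolt (np.float64(-25.38), np.float64(0.0303))
bay top front [ 0.53027377 -0.14309173  0.066     ] [ 0.57058795 -0.05626609  0.066     ] (np.float64(-114.91), np.float64(0.0957))
bolthead top [ 0.49793675 -0.07267335  0.079     ]
cam from grip top [[ 0.58739539 -0.11538674  0.105     ]]
lid centre guess [[0.68712012 0.08049916 0.142     ]]
[[     0      0    560    420 234898]
 [   472    248     55     13    296]]
[[     0      0    560    420 234986]] [[279.54457287 209.54458138]]
lid [[0.70288799 0.06404106 0.142     ]]
```

View pics/m1c.png

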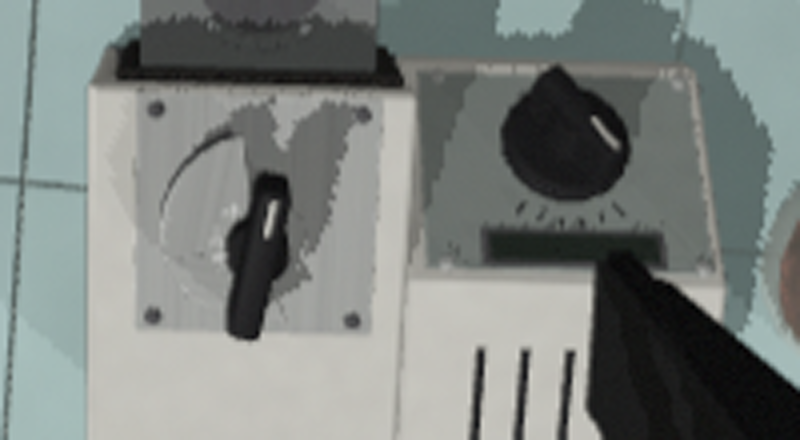

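```bash
python3 - <<'E' 2>/dev/null
from h import *
move_gripper(.062)
o=eul(down(-40)); robot.movep([.4064,-.3712,.11],o); print(tool()[:3,3])
robot.move_l([.4064,-.3712,.0035],.08); print(tool()[:3,3],robot.read_force(),robot.read_opening())
move_gripper(.02); print("op",robot.read_opening(),robot.read_force(),tool()[:3,3])
robot.move_l([.4064,-.3712,.20],.15); print("op",robot.read_opening(),robot.read_clock())
wrist("d2")
f,K,T=load("m1")
def p(X,Y,z): return ray(K,T,[(X+.5)/4+225-.5,(Y+.5)/4+180-.5],z)[0]
print("screws",np.mean([p(157,109,.066),p(363,115,.066),p(152,316,.066),p(352,320,.066)],0))
a,b=p(272,178,.105),p(245,338,.105); d=b-a; print("grip",(a+b)/2,np.linalg.norm(d),np.degrees(np.arctan2(d[1],d[0])))
x=np.array([np.cos(np.radians(-25.1)),np.sin(np.radians(-25.1)),0]); y=np.array([-x[1],x[0],0])
O=np.array([.6305,-.082,0]); n=-np.sin(np.radians(40))*x+np.cos(np.radians(40))*np.array([0,0,1])
P0=O-.065*x+np.array([0,0,.016])
for h in(0,.005):
    c=T[:3,3]; r=p(566,142,0)-c; t=np.dot(P0+h*n-c,n)/np.dot(r,n); q=c+t*r-O; print("knob meter",h,q@x,q@y,q[2])
# panel corners check
for X,Y,z in[(413,68,.016),(692,68,.016),(413,272,.066),(722,275,.066),(92,88,.066),(410,88,.066)]: q=p(X,Y,z)-O; print((q@x).round(4),(q@y).round(4),z)
E
```

```text
[ 0.40681317 -0.37092094  0.11024597]
[ 0.40682764 -0.37165115  0.0042084 ] [0.54263882 1.06554632 0.3343221 ] 0.06200411311765689
op 0.02033625282200444 [-0.70447264  0.65066139 -0.84652311] [ 0.40637855 -0.37115773  0.00344289]
op 0.01974057784336126 8.6917
screws [ 0.58885145 -0.11618387  0.066     ]
grip [ 0.58879694 -0.11637161  0.105     ] 0.04777465579664962 -32.87334524156372
knob meter 0 -0.04096074290410672 0.05218718705240471 0.036171331762939796
knob meter 0.005 -0.042328216329425544 0.05081040055994738 0.04155092176277153
-0.0605 0.0042 0.016
-0.0621 0.0975 0.016
-0.0062 0.0004 0.066
-0.0068 0.0962 0.066
-0.0628 -0.0986 0.066
-0.0644 -0.0034 0.066
```

```bash
python3 - <<'E' 2>/dev/null
from h import *
for n in("d1","d2"):
    f,K,T=load(n)
    hsv=cv2.cvtColor(f,cv2.COLOR_RGB2HSV)
    m=((hsv[...,0]<15)&(hsv[...,1]>100)&(hsv[...,2]>20)&(hsv[...,2]<160)).astype(np.uint8)
    k,l,st,c=cv2.connectedComponentsWithStats(m)
    for i in range(1,k):
        if st[i,4]>300: print(n,st[i],ray(K,T,c[i],.010).round(4))
E
```

```text
d1 [192 144  34  33 818] [[ 0.3566 -0.2936  0.01  ]]
d1 [269 167  33  32 750] [[ 0.4064 -0.3712  0.01  ]]
d1 [184 201  32  31 745] [[ 0.3021 -0.3351  0.01  ]]
d2 [184 149  36  34 904] [[ 0.3569 -0.2937  0.01  ]]
d2 [265 173  34  34 840] [[ 0.4064 -0.3711  0.01  ]]
d2 [175 208  34  32 813] [[ 0.3023 -0.3349  0.01  ]]
```

View pics/d2.png

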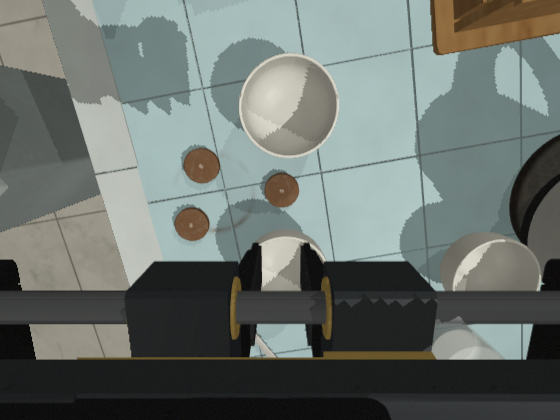

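```bash
python3 - <<'E' 2>/dev/null
from h import *
a=cv2.imread("pics/d1.png")[230:350,100:460]; b=cv2.imread("pics/d2.png")[230:350,200:380]
g=lambda i:np.uint8(255*(i/255.)**.4)
cv2.imwrite("pics/fing.png",np.vstack([cv2.resize(g(a),(790,263)),cv2.resize(g(b),(790,330),interpolation=cv2.INTER_CUBIC)[:330]]))
E
```

```text
(no output)
```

View pics/fing.png

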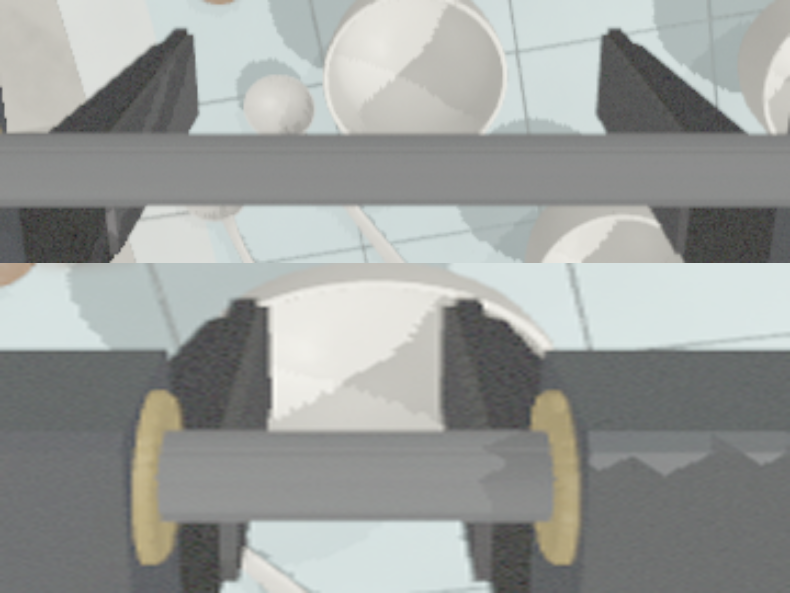

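```bash
python3 - <<'E' 2>/dev/null
from h import *
move_gripper(.055)
robot.move_l([.4064,-.3712,.006],.15)
z=.006; f0=robot.read_force()
while z>-.03:
    z-=.002; robot.move_l([.4064,-.3712,z],.03); f=robot.read_force(); 
    print(round(z,4),tool()[2,3].round(4),(f-f0).round(2))
    if f[2]-f0[2]>3: break
robot.move_l([.4064,-.3712,z+.0015],.03)
for w in(.045,.035):
    move_gripper(w); print(w,robot.read_opening(),robot.read_force(),robot.read_clock())
wrist("d3")
E
```

```text
0.004 0.0044 [ 0.32 -0.55 -0.51]
0.002 0.0018 [-0.15  0.03 -0.99]
0.0 -0.0002 [-0.97  0.1  -1.3 ]
-0.002 -0.0022 [ 0.05  0.27 -0.9 ]
-0.004 -0.0042 [ 0.46  1.13 -1.1 ]
-0.006 -0.0062 [ 0.12 -0.42 -1.15]
-0.008 -0.0082 [-0.23  0.55 -1.11]
-0.01 -0.0102 [-0.25 -0.06 -1.69]
-0.012 -0.0122 [-0.56  0.08 -1.97]
-0.014 -0.0142 [ 1.24  0.42 -0.97]
-0.016 -0.0162 [ 0.11 -0.13 -0.03]
-0.018 -0.0182 [-1.01 -0.68 -2.25]
-0.02 -0.0202 [-0.87 -0.07  0.07]
-0.022 -0.0222 [-0.66  0.13 -0.94]
-0.024 -0.0242 [-0.3  -0.63 -1.15]
-0.026 -0.0258 [ 0.26  0.93 -0.51]
-0.028 -0.0259 [-5.26  5.08 13.35]
0.045 0.04484013158749219 [-1.43453745  0.92206333  6.74802828] 15.925
0.035 0.03831991309895062 [-1.18705106  0.92699184  6.26305834] 16.2333
```

```bash
python3 - <<'E' 2>/dev/null
from h import *
robot.move_l([.4064,-.3712,.14],.15); print("op",robot.read_opening(),robot.read_clock())
wrist("d4")
def mask(f):
    hsv=cv2.cvtColor(f,cv2.COLOR_RGB2HSV)
    return ((hsv[...,0]<15)&(hsv[...,1]>100)&(hsv[...,2]>20)&(hsv[...,2]<160)).astype(np.uint8)
for n,z in(("d3",.010),("d4",.140+.0265+.010)):
    f,K,T=load(n); k,l,st,c=cv2.connectedComponentsWithStats(mask(f))
    for i in range(1,k):
        if st[i,4]>300: 
            P=ray(K,T,np.argwhere(l==i)[:,::-1],z); e=P@np.array([np.cos(np.radians(50)),np.sin(np.radians(50)),0])
            print(n,st[i],c[i].round(1),ray(K,T,c[i],z).round(4), "along pad", (e.min()+e.max())/2-np.array([.4064,-.3712])@[np.cos(np.radians(50)),np.sin(np.radians(50))],np.ptp(e))
cv2.imwrite("pics/d34.png",np.hstack([cv2.imread(f"pics/{n}.png")[90:330,150:410] for n in("d3","d4")]))
E
```

```text
op 0.03789836600101969 17.5417
d3 [  55  178   86   78 4846] [ 97.3 215.8] [[ 0.3585 -0.2937  0.01  ]] along pad 0.027725222619343917 0.037824069959411497
d3 [ 243  232   76   59 3308] [280.2 263.9] [[ 0.4093 -0.3682  0.01  ]] along pad 0.005337707177626862 0.030457879912977187
d3 [  47  324   44   36 1321] [ 67.9 341.3] [[ 0.2964 -0.33    0.01  ]] along pad -0.039475393166246465 0.020857138919255683
d4 [ 167  153   42   40 1267] [187.7 172.3] [[ 0.4055 -0.3055  0.1765]] along pad 0.049501487497966803 0.017744392493144565
d4 [ 157  222   40   38 1125] [176.7 240.2] [[ 0.3789 -0.3256  0.1765]] along pad 0.01698230019513573 0.018599552356199523
d4 [ 243  232   76   59 3443] [280.4 263.8] [[ 0.4091 -0.3667  0.1765]] along pad 0.006363246176449223 0.03007875860711354
```

View pics/d34.png

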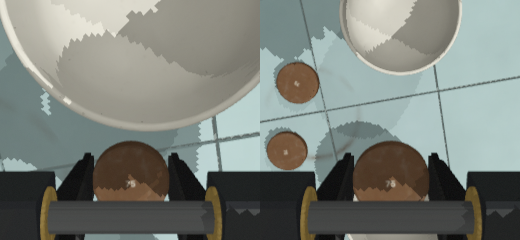

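```bash
cat >> h.py <<'E'
X=np.array([np.cos(np.radians(-25.1)),np.sin(np.radians(-25.1)),0]); Y=np.array([-X[1],X[0],0]); Z=np.array([0,0,1.])
O=np.array([.6305,-.082,0]); OFF=.0258   # real finger tips lie OFF behind the reported TCP
SEAT=np.array([.5232,-.0845,0])
E
python3 - <<'E' 2>/dev/null
from h import *
o=eul(down(64.9)); P=SEAT+.0012*X
robot.movep(list(P+.010*X+Z*.14),o)
robot.move_l(list(P+.010*X+Z*(.046-OFF)),.12); print("low",robot.read_opening(),robot.read_force(),tool()[:3,3])
robot.move_l(list(P+Z*(.046-OFF)),.04); f0=robot.read_force(); print("slid",f0)
z=.046
while z>.031:
    z-=.001; robot.move_l(list(P+Z*(z-OFF)),.03); f=robot.read_force()
    if z<.040: print(round(z,4),(f-f0).round(2))
    if f[2]-f0[2]>3: break
move_gripper(.054); robot.sleep(.2); print(robot.read_opening(),robot.read_force())
robot.move_l(list(P+Z*(.048-OFF)),.06); robot.move_l(list(P+.010*X+Z*(.050-OFF)),.06)
robot.move_l(list(P+.010*X+Z*.14),.15)
robot.move_l(list(P+.010*X+Z*.16),.15)
print(robot.read_clock()); wrist("s1")
E
```

```text
low 0.03784910781027089 [-0.20852342  0.09741275 -0.7975863 ] [ 0.53377564 -0.08936642  0.02096805]
slid [ 0.48679795 -0.32363575  0.0455592 ]
0.04 [0.32 0.26 0.92]
0.039 [-0.49  0.09 -0.23]
0.038 [-0.68  0.58 -0.06]
0.037 [-1.31 -0.05  0.35]
0.036 [0.18 0.52 0.53]
0.035 [-1.23 -0.01 -0.58]
0.034 [-0.82 -0.48  3.64]
0.05396069181629587 [-1.71711445 -2.39701946  4.17498027]
25.975
```

```bash
python3 - <<'E' 2>/dev/null
from h import *
f,K,T=load("s1"); print(T[:3,3])
hsv=cv2.cvtColor(f,cv2.COLOR_RGB2HSV)
m=((hsv[...,0]<15)&(hsv[...,1]>100)&(hsv[...,2]>20)&(hsv[...,2]<160)).astype(np.uint8)
k,l,st,c=cv2.connectedComponentsWithStats(m)
for i in range(1,k):
    if st[i,4]>300:
        P=ray(K,T,np.argwhere(l==i)[:,::-1],.045)-SEAT; print(st[i],[(q.min().round(4),q.max().round(4)) for q in(P@X,P@Y)])
cv2.imwrite("pics/s1c.png",cv2.resize(cv2.imread("pics/s1.png")[100:270,150:410],(780,510)))
E
```

```text
[ 0.47042121 -0.05913365  0.35659223]
[   0   99   34   40 1078] [(np.float64(-0.0791), np.float64(-0.0468)), (np.float64(-0.2427), np.float64(-0.2118))]
[ 260  173   42   42 1296] [(np.float64(-0.0164), np.float64(0.0214)), (np.float64(-0.018), np.float64(0.0192))]
```

View pics/s1c.png

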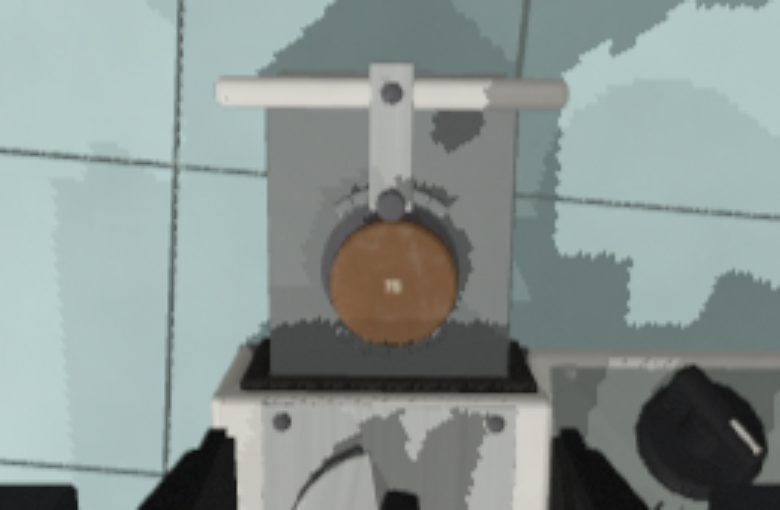

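```bash
python3 - <<'E' 2>/dev/null
from h import *
F=SEAT-.058*X; z=.050-OFF; o=eul(down(64.9))
robot.move_l(list(F-.045*X+Z*.16),.2); move_gripper(0.0)
robot.move_l(list(F-.045*X+Z*z),.15); f0=robot.read_force()
robot.move_l(list(F+.055*X+Z*z),.06); print((robot.read_force()-f0)@X)
s=.055
while s<.10:
    s+=.0015; robot.move_l(list(F+s*X+Z*z),.03); robot.sleep(.05); f=(robot.read_force()-f0)@X; print(round(s,4),round(float(f),2),((tool()[:3,3]-F)@X).round(4))
    if f<-7: break
robot.sleep(.15)
robot.move_l(list(F+(s-.03)*X+Z*z),.08); robot.move_l(list(F+(s-.03)*X+Z*.17),.2); print(robot.read_clock()); wrist("p1")
E
```

```text
1.38802926507791
0.0565 -0.02 0.0567
0.058 0.9 0.0582
0.0595 0.52 0.0597
0.061 0.66 0.0611
0.0625 0.34 0.0626
0.064 0.67 0.0642
0.0655 -0.02 0.0657
0.067 -0.62 0.0669
0.0685 -2.84 0.068
0.07 -4.39 0.0692
0.0715 -6.41 0.0701
0.073 -10.03 0.0704
35.775
```

```bash
python3 - <<'E' 2>/dev/null
from h import *
C=np.array([.5888,-.1163,0]); o=eul(down(57.1))
move_gripper(.04); robot.movep(list(C+Z*.15),o); robot.move_l(list(C+Z*(.088-OFF)),.12); f0=robot.read_force();t0=robot.read_torque(); print(f0,t0)
move_gripper(.0); print("op",robot.read_opening(),robot.read_force().round(1))
j=np.array(robot.read_joints(),float); print(j, robot.read_clock())
tot=172.2+4; n=12
for i in range(1,n+1):
    q=j.copy(); q[5]+=tot*i/n; robot.move_j(list(q)); 
    print(i,(robot.read_force()-f0).round(1),(robot.read_torque()-t0).round(2),robot.read_opening())
print(robot.read_joints(),robot.read_clock())
E
```

```text
[ 0.3761879  -0.14637982 -0.29702564] [ 0.09122317 -0.11669125 -0.00222791]
op 0.00996930718734075 [-0.9 -1.3  1.4]
[-1.63095567e+01  7.19797638e+00  1.07137167e+02 -3.36614144e-02
  6.56444046e+01 -7.33936860e+01] 38.6
1 [0.7 1.9 0.2] [ 0.15 -0.32 -0.02] 0.009929000689334798
2 [ 3.7  3.6 -2.3] [ 0.49 -0.77 -0.01] 0.01013195190790903
3 [ 5.3  4.2 -4.1] [ 0.58 -1.06  0.03] 0.009927931424419254
4 [ 8.3  4.7 -3.3] [ 0.56 -1.34 -0.03] 0.00999902789870525
5 [ 9.4  3.2 -5. ] [ 0.55 -1.66  0.  ] 0.009732577545098613
6 [12.2  2.2 -7. ] [ 0.36 -1.8  -0.01] 0.009927107032771628
7 [13.1  1.2 -8.3] [ 0.23 -2.04 -0.08] 0.009847024474819967
8 [13.2  0.9 -7.8] [ 0.04 -2.16 -0.04] 0.009714448750829142
9 [14.5 -0.8 -9. ] [-0.23 -2.22 -0.1 ] 0.009986415383937587
10 [13.  -1.7 -8.6] [-0.44 -2.25 -0.1 ] 0.009916065582398924
11 [14.4 -2.9 -9.3] [-0.61 -2.15 -0.06] 0.009538419079979347
12 [11.7 -4.2 -8.2] [-0.76 -1.98  0.61] 0.010589657054574257
[-16.34148303   7.28200502 107.02923704  -0.16225571  65.15840969
 102.44091064] 42.8
```

```bash
python3 - <<'E' 2>/dev/null
from h import *
C=np.array([.5888,-.1163,0])
move_gripper(.04); robot.move_l(list(C+Z*.15),.15)
move_gripper(.03)
robot.movep(list(np.array([.565,-.07,.24])),eul(down(64.9))); f,K,T=wrist("k1"); print(robot.read_clock(),T[:3,3])
cv2.imwrite("pics/k1c.png",cv2.resize(cv2.imread("pics/k1.png")[110:260,180:380],(800,600),interpolation=cv2.INTER_CUBIC))
E
```

```text
47.4083 [ 0.50191629 -0.03983129  0.4366202 ]
```

View pics/k1c.png

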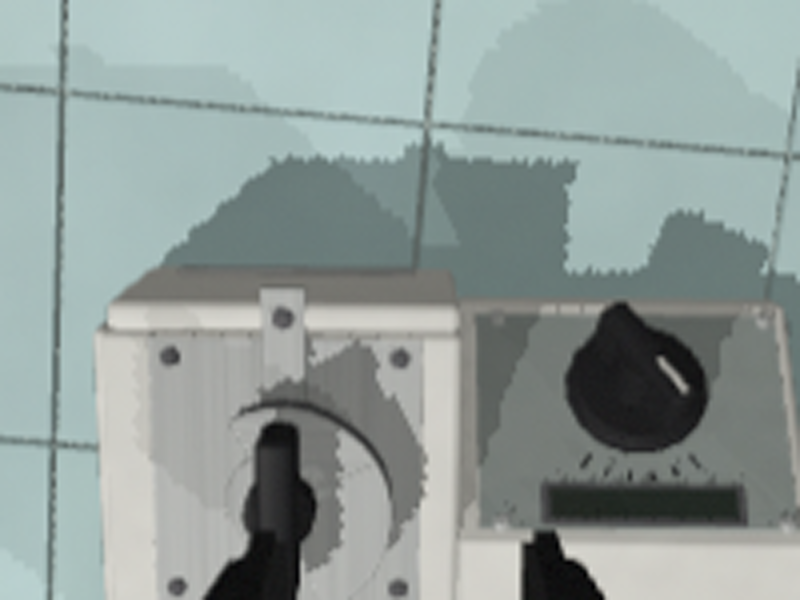

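```bash
cat >> h.py <<'E'
N=-np.sin(np.radians(40))*X+np.cos(np.radians(40))*Z; U=np.cos(np.radians(40))*X+np.sin(np.radians(40))*Z
P0=O-.065*X+.016*Z
def kpose(th):
    """tool along knob axis, pads either side of the bar at knob angle th"""
    a=.6-th; bar=np.cos(a)*U+np.sin(a)*Y; x=-N; z=bar; return np.c_[x,np.cross(z,x),z]
E
python3 - <<'E' 2>/dev/null
from h import *
f,K,T=load("k1")
def pl(Xp,Yp,h):
    p=ray(K,T,[(Xp+.5)/4+180-.5,(Yp+.5)/4+110-.5],0)[0]; c=T[:3,3]; r=p-c; t=np.dot(P0+h*N-c,N)/np.dot(r,N); return c+t*r
def m(q): q=q-O; return [(q@X).round(4),(q@Y).round(4),q[2].round(4)]
for h in(0,.003,.005): print(h,m(pl(637,389,h)),"L",m(pl(567,385,h)),"R",m(pl(708,385,h)),"bot",m(pl(640,452,h)))
print("panel corners",[m(pl(*c,0)) for c in((460,302),(780,305),(465,535))])
e=pl(620,310,.026); print("bar low end",m(e))
g=pl(637,389,.004); v=e-g; print("bar end rel to axis: U",v@U,"Y",v@Y,"N",v@N, "expect",-.018*np.cos(.6),-.018*np.sin(.6))
print("whitemark", [m(pl(660,360,.026)),m(pl(686,393,.026))])
for th in(0,.6,1.2):
  for s in(1,-1):
    M=kpose(th); M=M@np.diag([1,s,s]); 
    for d in(0,.09): print(th,s,d,kinematics.inverse_kinematics(list(g+N*(.008-OFF+d)),eul(M)))
E
```

```text
0 [np.float64(-0.0406), np.float64(0.052), np.float64(0.0364)] L [np.float64(-0.0417), np.float64(0.0315), np.float64(0.0356)] R [np.float64(-0.0417), np.float64(0.0729), np.float64(0.0356)] bot [np.float64(-0.0251), np.float64(0.0514), np.float64(0.0495)]
0.003 [np.float64(-0.0414), np.float64(0.0514), np.float64(0.0397)] L [np.float64(-0.0424), np.float64(0.0311), np.float64(0.0389)] R [np.float64(-0.0424), np.float64(0.0722), np.float64(0.0389)] bot [np.float64(-0.026), np.float64(0.0508), np.float64(0.0526)]
0.005 [np.float64(-0.0419), np.float64(0.051), np.float64(0.0419)] L [np.float64(-0.0429), np.float64(0.0309), np.float64(0.0411)] R [np.float64(-0.0429), np.float64(0.0717), np.float64(0.0411)] bot [np.float64(-0.0266), np.float64(0.0505), np.float64(0.0547)]
panel corners [[np.float64(-0.0632), np.float64(0.0006), np.float64(0.0175)], [np.float64(-0.0624), np.float64(0.0972), np.float64(0.0182)], [np.float64(-0.0057), np.float64(0.0007), np.float64(0.0658)]]
bar low end [np.float64(-0.0663), np.float64(0.0442), np.float64(0.0489)]
bar end rel to axis: U -0.01365777735007228
[... 467 characters left out ...]
66347  22.87764707
 121.58069948]
0 -1 0.09 [  5.12453274 -17.21157812 134.1361045  -36.86477098  32.63956482
 111.94320394]
0.6 1 0 [  1.35329005  -2.79236176 129.94768979 -47.43766347  22.87764707
 -24.04183282]
0.6 1 0.09 [  5.12453274 -17.21157812 134.1361045  -36.86477098  32.63956482
 -33.67932835]
0.6 -1 0 [  1.35329005  -2.79236176 129.94768979 -47.43766347  22.87764707
 155.95816718]
0.6 -1 0.09 [  5.12453274 -17.21157812 134.1361045  -36.86477098  32.63956482
 146.32067165]
1.2 1 0 [  1.35329005  -2.79236176 129.94768979 -47.43766347  22.87764707
  10.33563489]
1.2 1 0.09 [  5.12453274 -17.21157812 134.1361045  -36.86477098  32.63956482
   0.69813936]
1.2 -1 0 None
1.2 -1 0.09 None
```

```bash
python3 - <<'E' 2>/dev/null
from h import *
g=O-.0417*X+.0512*Y; g=g+Z*(.0408); o=eul(kpose(0))
robot.movep(list(g+N*.12),o); robot.move_l(list(g+N*.04),.15); robot.move_l(list(g+N*(.006-OFF)),.1)
f0=robot.read_force();t0=robot.read_torque(); print(f0,robot.read_clock())
move_gripper(0.); print("op",robot.read_opening(),(robot.read_force()-f0).round(1))
j=np.array(robot.read_joints(),float); print(j.round(1))
def to(d):
    q=j.copy(); q[5]+=d; robot.move_j(list(q)); return (robot.read_force()-f0).round(1),((robot.read_torque()-t0)@N).round(3),robot.read_opening()
for d in(20,40,60,68.75,74): print(d,*to(d))
robot.sleep(1.0); print("held",robot.read_joints(),(robot.read_torque()-t0)@N,robot.read_clock())
wrist("k2"); 
for d in(40,0): print(d,*to(d))
move_gripper(.03); robot.move_l(list(g+N*.10),.15); print(robot.read_clock())
E
```

```text
[-0.0960878   0.12169712  0.18190059] 49.6083
op 0.0098985450784115 [-3.6  5.4  0.6]
[  1.3  -2.5 129.9 -47.7  22.6 -58.1]
20 [ 0.9 -4.7  0.3] 0.043 0.009814220669726101
40 [-0.9 -6.8  0.8] 0.088 0.009944545668136757
60 [-2.5 -8.2  3.6] 0.161 0.010145839137079032
68.75 [-4.2 -8.7  4.3] 0.091 0.010031953495903669
74 [-5.4 -7.8  5.1] 0.659 0.010326318436605786
held [  1.27129575  -2.57335448 129.90805745 -47.81905237  22.90003597
  15.71139233] 0.5751917745270677 52.8833
40 [-1.8 -6.4  1.9] 0.104 0.00950778849230532
0 [-2.  -1.6  1.3] -0.115 0.009906733682754031
55.8167
```

```bash
python3 - <<'E' 2>/dev/null
from h import *
robot.movep([.565,-.07,.24],eul(down(64.9))); wrist("e1"); s=snapshot("side"); cv2.imwrite("pics/side2.png",s["frame"][:,:,::-1]); print(robot.read_clock())
a=cv2.resize(cv2.imread("pics/e1.png")[110:260,180:380],(400,300)); b=cv2.resize(cv2.imread("pics/k1.png")[110:260,180:380],(400,300))
c=cv2.resize(cv2.imread("pics/side2.png")[130:350,180:420],(327,300)); d=cv2.resize(cv2.imread("pics/side.png")[130:350,180:420],(327,300))
cv2.imwrite("pics/end.png",np.hstack([np.vstack([a,b]),np.vstack([c,d])]))
print(np.abs(a.astype(int)-b)[130:250,270:370].mean())
E
```

```text
56.7167
9.244416666666666
```

View pics/end.png

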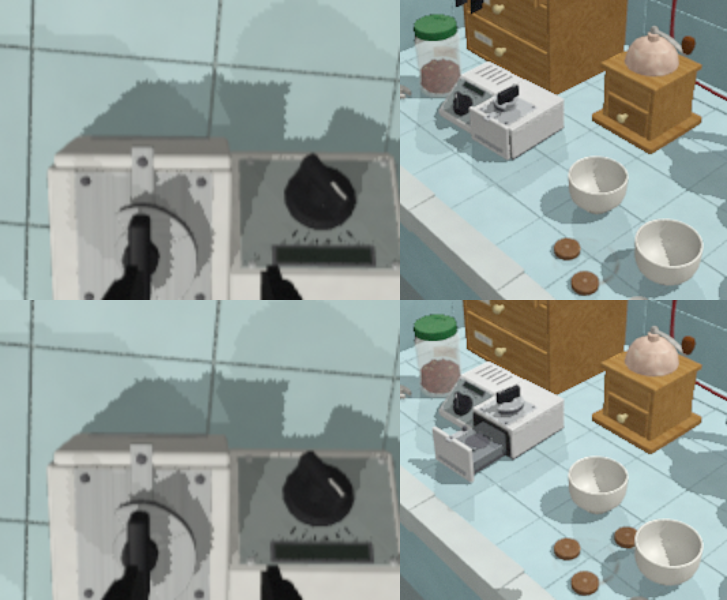

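Compared with before the reading, the knob is back at the same angle. The drawer is shut, the cam bar is turned along the meter, and the bowls and jar look unmoved. Handing in.

```bash
python3 -c "
from bench import ticket; print(ticket.close_job())"
```

```text
the job is handed in; nothing more can be done
None
```

I carried out the whole job and handed it in at about 57 s of the 72 s allowed; no verdict was reported. I laid the disc in the seat, pushed the drawer to its gasket, turned the cam lock half a turn, and held the knob at its stop for about a second before letting it spring back.

**What the last checks showed:**
- **Disc:** after release it lay about 2.6 mm from the seat centre (limit 7 mm). I couldn't see it again once the drawer was shut.
- **Drawer:** I pushed until the force reached 10 N against the gasket. The final picture shows it flush.
- **Cam lock:** it met its stop with the moment rising to about 0.6 N m. The final picture shows the grip turned along the meter.
- **Knob:** it met its stop at about 0.6 N m. Afterwards it stands as it did before the twist.
- **Bowls and jar:** before and after pictures show them where they started, judged by eye only.

**What went wrong on the way:** the first grasp of the disc closed on air, without moving it. The real fingertips sit about 26 mm behind the reported tool point. I found that by lowering the gripper until it touched the counter, and corrected every later height for it.

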